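Clear and zero the bench balance

TASK

Take the bottle off the pan of the bench balance and set it down upright on the round cork mat. Then, with the pan empty, zero the balance: press its wide key firmly straight down for a moment, without hammering it, let go, and leave the square key beside it alone.

Things in the scene. Friction and masses are not known exactly. Their poses are not given: they have to be found in the camera images.
- bottle_mid (a point): Centre, half-way up, of a closed round bottle with a screw cap, 56 mm in diameter and 105 mm tall in all, about 0.25 kg; it stands upright on the balance's round steel pan (100 mm across, 60 mm above the worktop) at the start. z points up along the bottle.
- mat_top (a point): Centre of the top face of a fixed flat round cork mat, 90 mm in diameter, 4 mm thick, lying on the worktop beside the balance; z up. A low tube rack (42 mm tall) stands behind it. A large fixed centrifuge fills the worktop from y = 0.11 to 0.42, from x = 0.40 on, 0.26 m high, with its lid standing open beyond x = 0.70: cross over its front part above 0.35 m, or stay clear of it.
- wide_key: The wide key of two on the front deck of a fixed white bench balance (200 x 160 mm, deck 48 mm high, steel pan at the rear): 46 mm along y, 24 along x, top 3.5 mm proud of the deck. Origin: centre of its top face; z up, +x towards the balance's rear. It yields under 1.5 mm; it registers when the fingers push it with over 3 N for 0.1 s (aim at 5 to 10 N) and is overloaded at 45 N.
- square_key: The small square key, 24 x 24 mm, in the same row, 86 mm in +y of the wide key (at its left for a person facing the keys); same height and origin. Not to be pressed (more than 2 N).
Mind the look-alikes: they are no part of the job. Leave any purple or yellow look-alike of the part that bears bottle_mid alone.

How it is judged:
By the outcome, as a careful person would: the job done as asked, in the order asked, and still so for the second after the job is handed in, with the robot touching nothing.
It also fails if it takes over 58 s, if anything falls off the work surface, if the arm or the gripper's body presses on something with over 40 N, if the wrist force passes 120 N, or if a joint passes its speed limit or range.

ROBOT

A 7-joint arm with a two-finger parallel gripper is mounted at the origin on a cart in front of the work surface, level with it; the furniture and walls round the work are solid. World frame = base frame: x ahead of the robot, y to its left, z up, the work surface at z = 0. Lengths are in mm, angles in rad, forces in N, time in s.
With the tool pointing down it reaches from about 425 to 875 mm from the base axis. Payload 9.9 kg.
Tool frame: the origin (TCP) lies midway between the tips of the shut fingers; the grasp point (between the pads) lies ctrl.grip_point_offset behind it (ctrl.grip_point_offset is the distance from the TCP to the grasp point, in mm); z points along the fingers, y is the line along which they close (so a half turn about z gives the same grasp; the last joint's range is limited). The gripper opens to 85 mm and grips with 20 to 120 N. Pads are 22 mm wide; open, the fingers measure 114 mm over their backs; the gripper's body (76 mm by 85 mm) begins 54 mm behind the grasp point. The pads swing forward as they close: fully open they stand 13 mm farther back than shut.
Start: joints at [-1.332, 0.576, 0.025, 1.437, -0.015, 1.129, -0.057], TCP at [214.118, 640.142, 231.289] pointing down, gripper open.
Joint ranges: [-2.76, 2.76], [-0.34, 2.15], [-1.52, 1.57], [0.19, 2.46], [-1.09, 4.23], [0.17, 1.99], [-2.82, 2.82]. Speed limits (rad/s): [2.22, 2.22, 3.01, 3.01, 3.14, 3.14, 3.14].

INTERFACE

Orientations are given as a unit quaternion [w, x, y, z].
In Python, from station import ctrl, get_image, spotter gives the robot as it stands.
- The arm moves only by the shell command python3 -m inch 'ROWS'. ROWS is JSON, a list of rows, each an object with "grip": the opening, from -1 (shut) to 1 (fully open); "delta_pos": the shift along the tool's x, y, z in mm, a list of three; "delta_rot": the turn, a rotation vector about the tool's x, y, z in rad, a list of three. In form: [{"grip": grip, "delta_pos": [tx, ty, tz], "delta_rot": [wx, wy, wz]}, ...]. A call has 1 to 12 rows; each row shifts and turns the commanded pose from where the row before left it, along the tool's axes as they then stand; what a row does not reach is not made up. A row lasts 1/10 s, in which the tool goes at most 50 mm and 8.59 degrees, less where a joint would pass 70% of its speed; a pose out of reach is approached as far as the arm can. A call with a gripper value outside its range is refused whole. The fingers move at their own pace and stop on an object; the grip force is fixed at half the most. Time passes only in rows, so rows that do not move let the fingers close. It gives the time, the measured TCP pose, the force, the opening and the grip force at its end, in the units of the state.
- ctrl.observe(): the state, without advancing time (a new reading comes with each control period).
- get_image(name): name is "scene" or "top"; returns a dict with "color" (384x512x3 uint8, red, green, blue), "fx", "fy", "cx", "cy" (pixels), "world_from_camera" (4x4, takes a point from camera to world coordinates). Camera axes: x right, y down, z forward; pixel columns grow to the right and rows downward; lengths in mm; the calibration is good to about 2 mm. A picture is of the moment at which its call begins. There is no depth.
- ctrl.close_job(): hands the job in; it is judged then, once.
Trained networks look in a picture, given as the dict that the camera call returned (one of the last four; its "shot" number tells which), for a name from the list of things; names that differ only in an ending like _2 or _b are one class to them, and where a whole thing is asked for, a point or a joint stands for the part that bears it (a point fixed in the world has none). Each returns a list of dicts, best first, with "p" (0 to 1); they miss things now and then, are a little off and sometimes report something else, mostly with a low value. They report only what shows in the picture. A call takes as long as a camera call. They do not tell look-alikes from the thing itself.
- spotter.cut_out(picture, name): "region" (384x512 bool, what is visible of it) and "pixel" ([column, row] in pixels, amid what is visible of it).
The state is a dict: "time_s": time; "joint_positions": joint angles; "joint_vel": joint speeds; "joint_torque": joint torques, N m; "tool_pos": TCP position; "tcp_rot": TCP orientation; "contact_force": force on the tool from outside, world axes, zero at the start; "wrist_torque": the same for the moment, N m; "finger_gap": finger opening in mm; "gripper_force": force on a finger pad.
Only numpy, scipy, OpenCV 4.12 (cv2) and the standard library are available. Lean on these libraries where they do the work, as an engineer would, in place of code of your own. Each camera call takes 0.05 s, during which the arm holds its last target. There are 200 camera calls.

## Working session

There is one attempt and no reset: what is moved stays moved. The work goes in short steps, Python scripts to look and compute and a shell command to move; the robot and the scene stay as the last step left them, time stands still between calls to the robot, and variables do not carry over. Pictures are saved under pics/ and viewed, at most 10 in all, crops included, and the job is handed in when it is done.

```bash
mkdir -p pics; ls; cat > h.py <<'E'
import numpy as np,cv2
from station import ctrl,get_image,spotter
def ray(im,px):
    M=np.array(im["world_from_camera"]);d=np.array([(px[0]-im["cx"])/im["fx"],(px[1]-im["cy"])/im["fy"],1])
    return M[:3,3],M[:3,:3]@d
def onz(im,px,z):
    o,d=ray(im,px);return o+d*(z-o[2])/d[2]
def tri(a,pa,b,pb):
    o,d=ray(a,pa);q,e=ray(b,pb)
    s=np.linalg.lstsq(np.c_[d,-e],q-o,rcond=None)[0]
    u,v=o+d*s[0],q+e*s[1];return (u+v)/2,np.linalg.norm(u-v)
E
python3 - <<'E'
from h import *
ims={n:get_image(n) for n in("scene","top")}
for n,im in ims.items():
    print(n,np.round(im["world_from_camera"],2).tolist(),im["fx"])
    for k in("bottle_mid","mat_top","wide_key","square_key"):
        for r in spotter.cut_out(im,k)[:3]:
            ys,xs=np.nonzero(r["region"]);print(n,k,round(r["p"],2),np.round(r["pixel"],1),xs.min(),xs.max(),ys.min(),ys.max(),len(xs))
v=np.hstack([ims["scene"]["color"],ims["top"]["color"]])[:,:,::-1]
cv2.imwrite("pics/a.png",cv2.resize(ims["scene"]["color"][:,:,::-1],(800,600)));cv2.imwrite("pics/b.png",cv2.resize(ims["top"]["color"][:,:,::-1],(800,600)))
s=ctrl.observe();print(s,ctrl.grip_point_offset)
E
```

```text
pics
scene [[0.44, -0.53, 0.72, -101.87], [-0.9, -0.27, 0.35, -453.06], [0.01, -0.8, -0.6, 602.85], [0.0, 0.0, 0.0, 1.0]] 371.91340956704073
scene bottle_mid 0.72 [213. 153.] 201 223 132 175 824
scene bottle_mid 0.64 [238.7 233.3] 226 251 210 256 1046
scene bottle_mid 0.55 [258.1 203.9] 250 273 182 226 905
scene mat_top 0.56 [307.  230.2] 287 325 218 243 795
scene wide_key 0.53 [214.1 203.7] 207 223 198 204 97
top [[-0.01, -0.99, 0.13, 421.0], [-1.0, 0.01, -0.01, -152.22], [0.01, -0.13, -0.99, 926.24], [0.0, 0.0, 0.0, 1.0]] 416.21390089180863
top bottle_mid 0.86 [181.2 171.4] 165 196 154 186 773
top bottle_mid 0.61 [263.1 204.2] 251 277 190 217 598
top bottle_mid 0.6 [265.  257.6] 251 277 244 270 563
top mat_top 0.65 [312.5 196.9] 294 332 179 218 1196
top wide_key 0.83 [214.1 221.9] 203 224 214 227 250
top square_key 0.47 [174.6 227.1] 168 179 222 234 122
{'time_s': 0.5, 'joint_positions': array([-1.3317994 ,  0.57572006,  0.02490482,  1.43711264, -0.01499344,
        1.12898758, -0.05649389]), 'joint_vel': array([ 0.00091722, -0.00147292, -0.00027481, -0.00064727, -0.00096841,
        0.00081571, -0.000738  ]), 'joint_torque': array([-9.66911794e-04, -7.64860868e+01,  2.24657446e+00, -2.86082947e+01,
        1.52198249e-02,  3.46199406e-03, -4.81529969e-05]), 'tool_pos': array([214.12286969, 640.13807254, 231.27098437]), 'tcp_rot': array([ 1.42807470e-07,  1.60697238e-01,  9.87003747e-01, -2.13892915e-05]), 'contact_force': array([ 0.80320611, -0.95809596,  0.42968995]), 'wrist_torque': array([ 0.0642953 ,  0.02121669, -0.023401  ]), 'gripper_force': 0.0, 'finger_gap': 85.21914868987884} 18.700000000000003
```

View pics/a.png

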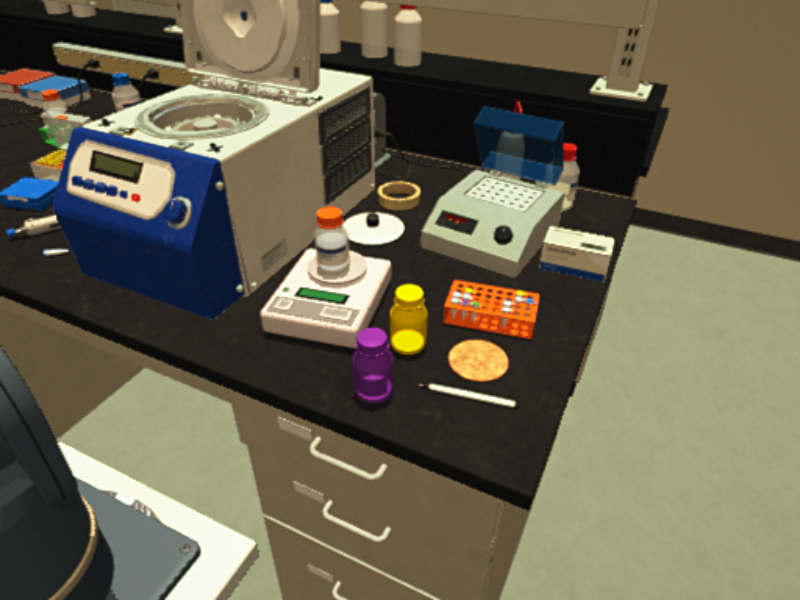

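View pics/b.png

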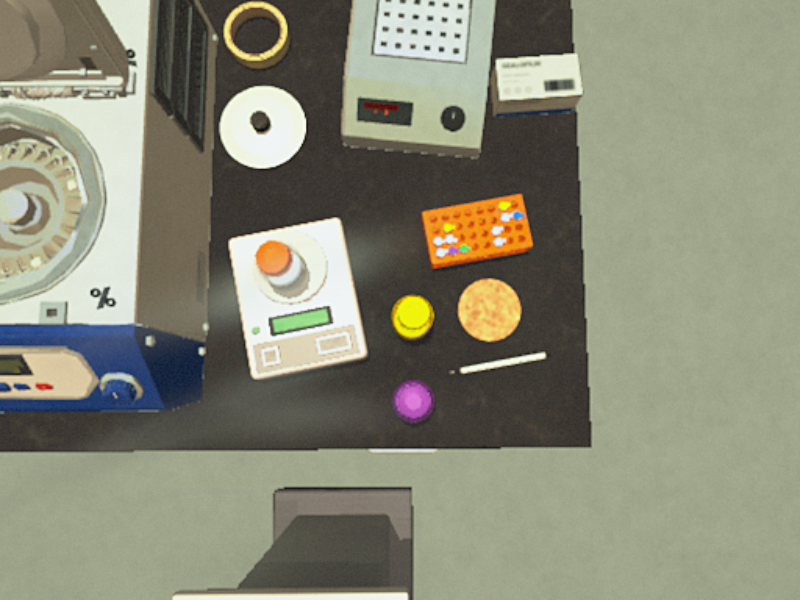

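The orange-capped bottle is on the balance pan (scene 213,153; top 181,171). The yellow and purple look-alikes stand between the balance and the mat (top ≈264,204 and 265,257). The mat is at top 312,197, the wide key at top 214,221, and the arm is to the left of the centrifuge.

```bash
python3 - <<'E'
from h import *
a=get_image("scene");b=get_image("top")
def cap(im,box):
    h=cv2.cvtColor(im["color"],cv2.COLOR_RGB2HSV);x0,x1,y0,y1=box
    m=np.zeros(h.shape[:2],bool);m[y0:y1,x0:x1]=True
    m&=(h[...,0]<14)&(h[...,1]>170)&(h[...,2]>120)
    ys,xs=np.nonzero(m);print("cap",xs.min(),xs.max(),ys.min(),ys.max(),xs.mean(),ys.mean());return xs.mean(),ys.mean()
A=cap(a,(198,226,128,160));B=cap(b,(160,200,150,190))
print("cap tri",tri(a,A,b,B)); print("cap top@160",onz(b,B,160))
print("bottle mid tri",tri(a,(213,153),b,(181.2,171.4)))
print("mat",tri(a,(307,230.2),b,(312.5,196.9)),onz(b,(312.5,196.9),4))
print("wide",tri(a,(338/1.5625,312/1.5625),b,(214.1,221.)),onz(b,(214.1,221),51.5))
print("sq",onz(b,(174,227),51.5))
for n,p in dict(balFL=(252,378),balFR=(367,357),balRL=(230,237),balRR=(340,218)).items(): print(n,onz(b,np.array(p)/1.5625,48))
for n,p in dict(rackFL=(432,268),rackFR=(532,247),rackRL=(423,210)).items(): print(n,onz(b,np.array(p)/1.5625,42))
print("panC",onz(b,np.array((288,267))/1.5625,60))
print("yellow",onz(b,np.array((413,316))/1.5625,100),"purple",onz(b,np.array((413,400))/1.5625,100),"pen",onz(b,np.array((460,371))/1.5625,5),onz(b,np.array((545,355))/1.5625,5))
R=lambda q:q
from scipy.spatial.transform import Rotation as Ro
q=ctrl.observe()["tcp_rot"];print(Ro.from_quat(np.r_[q[1:],q[0]]).as_matrix().round(3))
E
```

```text
cap 203 219 132 145 210.81379310344826 140.00689655172414
cap 165 184 154 172 171.1578947368421 165.05263157894737
cap tri (array([583.14972648,   5.58037507, 147.89847294]), np.float64(6.292629100148934))
cap top@160 [579.06135339   5.80759334 160.        ]
bottle mid tri (array([575.3293076 ,  -6.18623734, 117.66521875]), np.float64(1.59858422809068))
mat (array([ 5.37724854e+02, -2.80553950e+02, -1.37194030e-01]), np.float64(2.131210485312416)) [ 536.75103067 -279.003084      4.        ]
wide (array([481.95386319, -66.48958584,  55.45617602]), np.float64(4.056109306870335)) [481.18748155 -64.3471837   51.5       ]
sq [469.22291839  19.50130016  51.5       ]
balFL [438.44220944  46.15061812  48.        ]
balFR [ 465.371054   -107.79697606   48.        ]
balRL [631.83594349  81.05366304  48.        ]
balRR [657.86857856 -70.35990391  48.        ]
rackFL [ 587.75479226 -197.29011923   42.        ]
rackFR [ 616.53513781 -336.72780541   42.        ]
rackRL [ 670.31289031 -185.79164152   42.        ]
panC [586.97365152  -1.59773809  60.        ]
yellow [ 514.60686992 -169.20493178  100.        ] purple [ 408.41766213 -168.20835279  100.        ] pen [ 446.88729605 -236.70213126    5.        ] [ 468.51968461 -357.56332814    5.        ]
[[-0.948  0.317 -0.   ]
 [ 0.317  0.948 -0.   ]
 [-0.    -0.    -1.   ]]
```

```bash
python3 -m inch '[{"grip":1,"delta_pos":[0,0,-30],"delta_rot":[0,0,0]},{"grip":1,"delta_pos":[0,0,-30],"delta_rot":[0,0,0]},{"grip":1,"delta_pos":[0,0,-30],"delta_rot":[0,0,0]},{"grip":1,"delta_pos":[0,0,-30],"delta_rot":[0,0,0]},{"grip":1,"delta_pos":[0,0,-30],"delta_rot":[0,0,0]},{"grip":1,"delta_pos":[0,0,0],"delta_rot":[0,0,0]}]'
```

```text
time_s: 1.2
tool_pos: [214.6, 641.4, 386.1]
tcp_rot: [0.0, 0.161, 0.987, 0.004]
contact_force: [0.9, 0.2, -0.1]
finger_gap: 85.2
gripper_force: 0.0
```

```bash
python3 -m inch '[{"grip":1,"delta_pos":[-25,-22,0],"delta_rot":[0,0,0]},{"grip":1,"delta_pos":[-25,-22,0],"delta_rot":[0,0,0]},{"grip":1,"delta_pos":[-25,-22,0],"delta_rot":[0,0,0]},{"grip":1,"delta_pos":[-25,-22,0],"delta_rot":[0,0,0]},{"grip":1,"delta_pos":[-25,-22,0],"delta_rot":[0,0,0]},{"grip":1,"delta_pos":[-25,-22,0],"delta_rot":[0,0,0]},{"grip":1,"delta_pos":[-25,-22,0],"delta_rot":[0,0,0]},{"grip":1,"delta_pos":[-25,-22,0],"delta_rot":[0,0,0]},{"grip":1,"delta_pos":[-25,-22,0],"delta_rot":[0,0,0]},{"grip":1,"delta_pos":[-25,-22,0],"delta_rot":[0,0,0]},{"grip":1,"delta_pos":[-25,-22,0],"delta_rot":[0,0,0]}]'; python3 -c "
from h import *;s=ctrl.observe();print(s['joint_positions'].round(2))"
```

```text
time_s: 2.3
tool_pos: [398.5, 322.0, 380.9]
tcp_rot: [-0.0, 0.161, 0.987, -0.0]
contact_force: [0.9, 0.9, -0.5]
finger_gap: 85.0
gripper_force: 0.0
[-0.88  0.23  0.14  1.6  -0.03  1.32  0.51]
```

```bash
python3 -m inch '[{"grip":1,"delta_pos":[-25,-22,0],"delta_rot":[0,0,0]},{"grip":1,"delta_pos":[-25,-22,0],"delta_rot":[0,0,0]},{"grip":1,"delta_pos":[-25,-22,0],"delta_rot":[0,0,0]},{"grip":1,"delta_pos":[-25,-22,0],"delta_rot":[0,0,0]},{"grip":1,"delta_pos":[-25,-22,0],"delta_rot":[0,0,0]},{"grip":1,"delta_pos":[-25,-22,0],"delta_rot":[0,0,0]},{"grip":1,"delta_pos":[-25,-22,0],"delta_rot":[0,0,0]},{"grip":1,"delta_pos":[-25,-22,0],"delta_rot":[0,0,0]},{"grip":1,"delta_pos":[-25,-22,0],"delta_rot":[0,0,0]},{"grip":1,"delta_pos":[-25,-22,0],"delta_rot":[0,0,0]},{"grip":1,"delta_pos":[-25,-22,0],"delta_rot":[0,0,0]},{"grip":1,"delta_pos":[0,0,0],"delta_rot":[0,0,0]}]'; python3 - <<'E'
from h import *;s=ctrl.observe();print(s['joint_positions'].round(2),s['tool_pos'])
a=get_image("scene");b=get_image("top")
cv2.imwrite("pics/c.png",cv2.resize(a["color"][90:240,150:350,::-1],(800,600),interpolation=2))
E
```

```text
time_s: 3.5
tool_pos: [583.1, 1.6, 380.4]
tcp_rot: [0.0, 0.164, 0.986, -0.001]
contact_force: [-0.4, 0.2, 0.8]
finger_gap: 85.3
gripper_force: 0.0
[-0.3   0.36  0.32  1.44 -0.11  1.37  1.27] [583.14155897   1.60917336 380.42329017]
```

View pics/c.png

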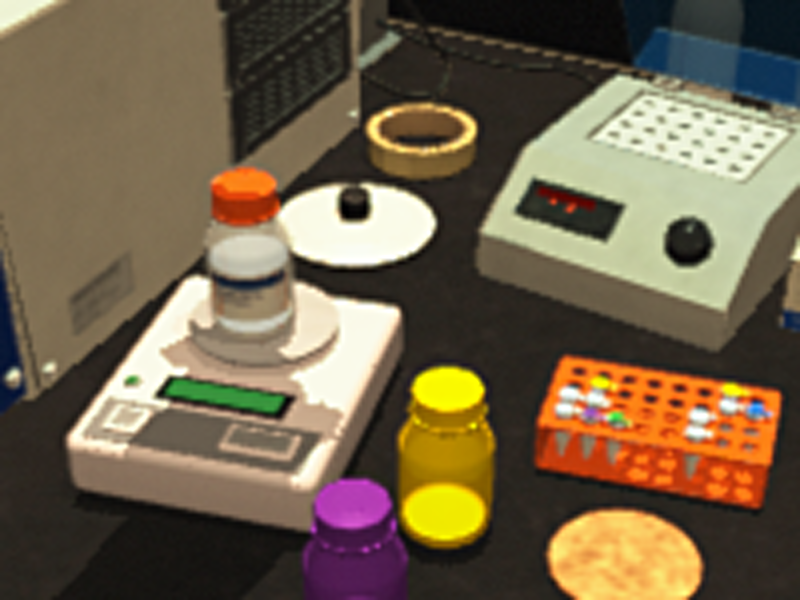

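The arm hovers out of view. The bottle is unobstructed, with its cap top at about scene px (211,135) and its body axis at about x=212.5. The shoulder sits just below the cap, so the straight body reaches about 70% of the height.

```bash
python3 - <<'E'
from h import *
a=get_image("scene");b=get_image("top")
print(tri(a,(211.2,135),b,(174.7,163.5)))
print(onz(a,(211.2,135),165),onz(b,(174.7,163.5),165),onz(a,(212.6,154),112))
r=spotter.cut_out(b,"bottle_mid")
for x in r[:3]:print(x["p"],x["pixel"])
cv2.imwrite("pics/d.png",cv2.resize(b["color"][135:255,140:300,::-1],(800,600),interpolation=2))
E
```

```text
(array([581.03305894,  -1.70744489, 164.62458042]), np.float64(0.08561926868919334))
[580.46660483  -2.13299813 165.        ] [580.93225534  -1.74479859 165.        ] [578.9536589   -3.34537042 112.        ]
0.88 [266.1, 201.6]
0.8 [180.9, 169.0]
0.72 [266.3, 259.1]
```

View pics/d.png

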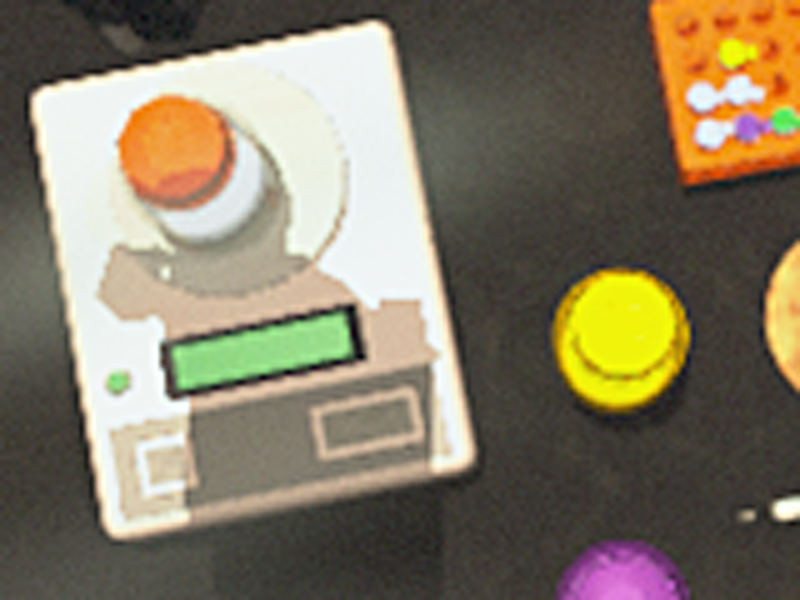

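The top view confirms the cap circle centre at about px (175,165) and the wide key outline at about (213.6,219.6). That puts the bottle axis near (580,-2).

```bash
python3 -m inch '[{"grip":1,"delta_pos":[2,-4,30],"delta_rot":[0,0,0]},{"grip":1,"delta_pos":[0,0,30],"delta_rot":[0,0,0]},{"grip":1,"delta_pos":[0,0,30],"delta_rot":[0,0,0]},{"grip":1,"delta_pos":[0,0,30],"delta_rot":[0,0,0]},{"grip":1,"delta_pos":[0,0,30],"delta_rot":[0,0,0]},{"grip":1,"delta_pos":[0,0,20],"delta_rot":[0,0,0]},{"grip":1,"delta_pos":[0,0,0],"delta_rot":[0,0,0]},{"grip":1,"delta_pos":[0,0,0],"delta_rot":[0,0,0]}]'; python3 - <<'E'
from h import *
a=get_image("scene");b=get_image("top")
A=cv2.resize(a["color"][70:190,170:250,::-1],(400,600),interpolation=2);B=cv2.resize(b["color"][110:230,120:200,::-1],(400,600),interpolation=2)
cv2.imwrite("pics/e.png",np.hstack([A,B]))
E
```

```text
time_s: 4.55
tool_pos: [579.1, 4.3, 211.9]
tcp_rot: [0.0, 0.16, 0.987, 0.0]
contact_force: [0.2, -0.1, 0.6]
finger_gap: 84.9
gripper_force: 0.0
```

View pics/e.png

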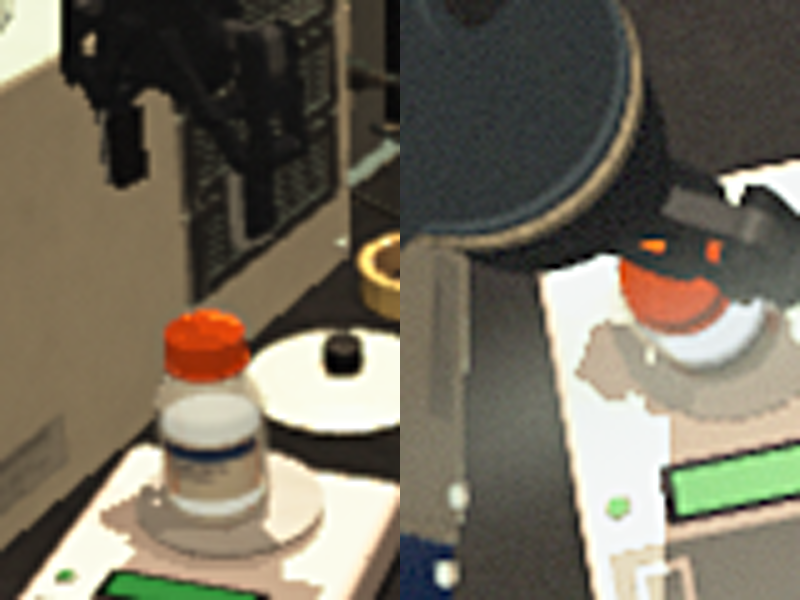

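The open fingers are above the cap, a few mm toward +y. I'll correct that and descend.

```bash
python3 -m inch '[{"grip":1,"delta_pos":[-3,-6,0],"delta_rot":[0,0,0]},{"grip":1,"delta_pos":[0,0,20],"delta_rot":[0,0,0]},{"grip":1,"delta_pos":[0,0,20],"delta_rot":[0,0,0]},{"grip":1,"delta_pos":[0,0,20],"delta_rot":[0,0,0]},{"grip":1,"delta_pos":[0,0,20],"delta_rot":[0,0,0]},{"grip":1,"delta_pos":[0,0,20],"delta_rot":[0,0,0]},{"grip":1,"delta_pos":[0,0,12],"delta_rot":[0,0,0]},{"grip":1,"delta_pos":[0,0,0],"delta_rot":[0,0,0]},{"grip":1,"delta_pos":[0,0,0],"delta_rot":[0,0,0]}]'; python3 -m inch '[{"grip":0.3,"delta_pos":[0,0,0],"delta_rot":[0,0,0]},{"grip":0.2,"delta_pos":[0,0,0],"delta_rot":[0,0,0]},{"grip":-1,"delta_pos":[0,0,0],"delta_rot":[0,0,0]},{"grip":-1,"delta_pos":[0,0,0],"delta_rot":[0,0,0]},{"grip":-1,"delta_pos":[0,0,0],"delta_rot":[0,0,0]},{"grip":-1,"delta_pos":[0,0,0],"delta_rot":[0,0,0]},{"grip":-1,"delta_pos":[0,0,0],"delta_rot":[0,0,0]},{"grip":-1,"delta_pos":[0,0,0],"delta_rot":[0,0,0]}]'
```

```text
time_s: 5.55
tool_pos: [580.4, -3.4, 100.0]
tcp_rot: [0.0, 0.161, 0.987, 0.0]
contact_force: [-0.3, 0.0, 0.6]
finger_gap: 85.3
gripper_force: 0.0
time_s: 6.35
tool_pos: [581.0, -2.7, 100.7]
tcp_rot: [0.001, 0.161, 0.987, 0.001]
contact_force: [-1.2, 1.1, 7.3]
finger_gap: 53.6
gripper_force: 61.6
```

Gap is 53.6 mm, less than 56, so the pads may be partly on the shoulder. I'll re-grip 4 mm lower, where there is still palm clearance.

```bash
python3 -m inch '[{"grip":1,"delta_pos":[0,0,0],"delta_rot":[0,0,0]},{"grip":1,"delta_pos":[0,0,0],"delta_rot":[0,0,0]},{"grip":1,"delta_pos":[0,0,3],"delta_rot":[0,0,0]},{"grip":1,"delta_pos":[0,0,2],"delta_rot":[0,0,0]},{"grip":1,"delta_pos":[0,0,0],"delta_rot":[0,0,0]},{"grip":-1,"delta_pos":[0,0,0],"delta_rot":[0,0,0]},{"grip":-1,"delta_pos":[0,0,0],"delta_rot":[0,0,0]},{"grip":-1,"delta_pos":[0,0,0],"delta_rot":[0,0,0]},{"grip":-1,"delta_pos":[0,0,0],"delta_rot":[0,0,0]},{"grip":-1,"delta_pos":[0,0,0],"delta_rot":[0,0,0]},{"grip":-1,"delta_pos":[0,0,0],"delta_rot":[0,0,0]}]'
```

```text
time_s: 7.45
tool_pos: [580.3, -2.9, 94.7]
tcp_rot: [0.0, 0.161, 0.987, 0.0]
contact_force: [-1.1, 1.1, 5.3]
finger_gap: 53.9
gripper_force: 62.8
```

```bash
python3 -m inch '[{"grip":-1,"delta_pos":[0,0,-5],"delta_rot":[0,0,0]},{"grip":-1,"delta_pos":[0,0,-10],"delta_rot":[0,0,0]},{"grip":-1,"delta_pos":[0,0,-15],"delta_rot":[0,0,0]},{"grip":-1,"delta_pos":[0,0,-20],"delta_rot":[0,0,0]},{"grip":-1,"delta_pos":[0,0,-20],"delta_rot":[0,0,0]},{"grip":-1,"delta_pos":[0,0,-20],"delta_rot":[0,0,0]},{"grip":-1,"delta_pos":[0,0,-10],"delta_rot":[0,0,0]},{"grip":-1,"delta_pos":[0,0,0],"delta_rot":[0,0,0]}]' && python3 -m inch '[{"grip":-1,"delta_pos":[-2,-12,0],"delta_rot":[0,0,0]},{"grip":-1,"delta_pos":[-4,-24,0],"delta_rot":[0,0,0]},{"grip":-1,"delta_pos":[-4,-24,0],"delta_rot":[0,0,0]},{"grip":-1,"delta_pos":[-5,-26,0],"delta_rot":[0,0,0]},{"grip":-1,"delta_pos":[-5,-26,0],"delta_rot":[0,0,0]},{"grip":-1,"delta_pos":[-5,-26,0],"delta_rot":[0,0,0]},{"grip":-1,"delta_pos":[-5,-26,0],"delta_rot":[0,0,0]},{"grip":-1,"delta_pos":[-5,-26,0],"delta_rot":[0,0,0]},{"grip":-1,"delta_pos":[-4,-26,0],"delta_rot":[0,0,0]},{"grip":-1,"delta_pos":[-4,-24,0],"delta_rot":[0,0,0]},{"grip":-1,"delta_pos":[-3,-24,0],"delta_rot":[0,0,0]},{"grip":-1,"delta_pos":[-1,-12,0],"delta_rot":[0,0,0]}]' && python3 -m inch '[{"grip":-1,"delta_pos":[0,0,0],"delta_rot":[0,0,0]},{"grip":-1,"delta_pos":[0,0,0],"delta_rot":[0,0,0]},{"grip":-1,"delta_pos":[0,0,0],"delta_rot":[0,0,0]}]'; python3 - <<'E'
from h import *
a=get_image("scene");b=get_image("top")
A=cv2.resize(a["color"][130:270,220:360,::-1],(400,400),interpolation=2);B=cv2.resize(b["color"][110:250,230:370,::-1],(400,400),interpolation=2)
cv2.imwrite("pics/f.png",np.hstack([A,B]))
print(ctrl.observe()["joint_positions"].round(2))
E
```

```text
time_s: 8.25
tool_pos: [580.5, -3.3, 195.7]
tcp_rot: [0.001, 0.161, 0.987, 0.0]
contact_force: [0.4, 0.3, -3.5]
finger_gap: 53.3
gripper_force: 63.7
time_s: 9.45
tool_pos: [534.8, -283.0, 193.1]
tcp_rot: [-0.001, 0.162, 0.987, -0.001]
contact_force: [-0.4, -0.3, -3.5]
finger_gap: 53.7
gripper_force: 63.8
time_s: 9.75
tool_pos: [537.4, -278.0, 194.0]
tcp_rot: [-0.0, 0.16, 0.987, 0.001]
contact_force: [-0.3, -0.3, -2.7]
finger_gap: 53.6
gripper_force: 63.8
[ 0.22  0.52  0.29  1.69 -0.17  0.96  1.82]
```

View pics/f.png

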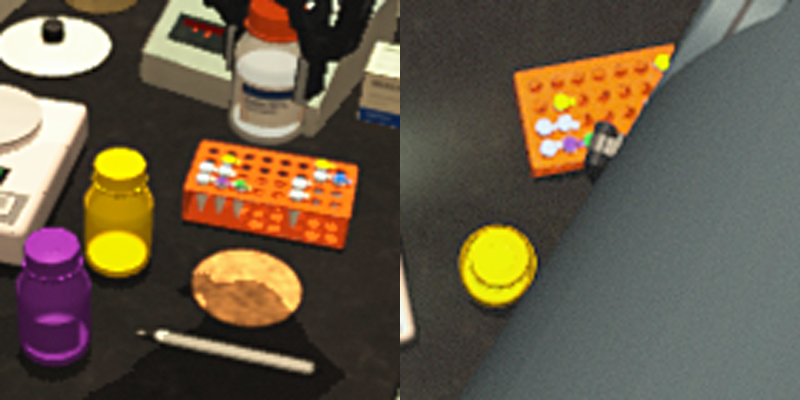

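The bottle is held upright above the mat and the way down is clear. Its base should touch at TCP z≈38.7.

```bash
python3 -m inch '[{"grip":-1,"delta_pos":[0,-1,15],"delta_rot":[0,0,0]},{"grip":-1,"delta_pos":[0,0,25],"delta_rot":[0,0,0]},{"grip":-1,"delta_pos":[0,0,25],"delta_rot":[0,0,0]},{"grip":-1,"delta_pos":[0,0,25],"delta_rot":[0,0,0]},{"grip":-1,"delta_pos":[0,0,25],"delta_rot":[0,0,0]},{"grip":-1,"delta_pos":[0,0,20],"delta_rot":[0,0,0]},{"grip":-1,"delta_pos":[0,0,10],"delta_rot":[0,0,0]},{"grip":-1,"delta_pos":[0,0,5],"delta_rot":[0,0,0]},{"grip":-1,"delta_pos":[0,0,2],"delta_rot":[0,0,0]},{"grip":-1,"delta_pos":[0,0,0],"delta_rot":[0,0,0]},{"grip":-1,"delta_pos":[0,0,0],"delta_rot":[0,0,0]}]'
```

```text
time_s: 10.95
tool_pos: [537.2, -281.0, 43.2]
tcp_rot: [0.001, 0.161, 0.987, -0.0]
contact_force: [-0.3, 0.4, -3.0]
finger_gap: 54.0
gripper_force: 63.8
```

```bash
python3 -m inch '[{"grip":-1,"delta_pos":[0,0,2],"delta_rot":[0,0,0]},{"grip":-1,"delta_pos":[0,0,1],"delta_rot":[0,0,0]},{"grip":-1,"delta_pos":[0,0,1],"delta_rot":[0,0,0]},{"grip":-1,"delta_pos":[0,0,0],"delta_rot":[0,0,0]}]'
```

```text
time_s: 11.35
tool_pos: [536.9, -280.8, 38.8]
tcp_rot: [0.0, 0.161, 0.987, -0.0]
contact_force: [-1.5, 1.1, 2.6]
finger_gap: 53.4
gripper_force: 64.4
```

Contact. Release and rise.

```bash
python3 -m inch '[{"grip":0.5,"delta_pos":[0,0,0],"delta_rot":[0,0,0]},{"grip":1,"delta_pos":[0,0,0],"delta_rot":[0,0,0]},{"grip":1,"delta_pos":[0,0,0],"delta_rot":[0,0,0]},{"grip":1,"delta_pos":[0,0,0],"delta_rot":[0,0,0]},{"grip":1,"delta_pos":[0,0,0],"delta_rot":[0,0,0]}]' && python3 -m inch '[{"grip":1,"delta_pos":[0,0,-5],"delta_rot":[0,0,0]},{"grip":1,"delta_pos":[0,0,-15],"delta_rot":[0,0,0]},{"grip":1,"delta_pos":[0,0,-25],"delta_rot":[0,0,0]},{"grip":1,"delta_pos":[0,0,-25],"delta_rot":[0,0,0]},{"grip":1,"delta_pos":[0,0,-25],"delta_rot":[0,0,0]},{"grip":1,"delta_pos":[0,0,-25],"delta_rot":[0,0,0]},{"grip":1,"delta_pos":[0,0,-25],"delta_rot":[0,0,0]},{"grip":1,"delta_pos":[0,0,-15],"delta_rot":[0,0,0]},{"grip":-1,"delta_pos":[0,0,0],"delta_rot":[0,0,0]}]'; python3 - <<'E'
from h import *
a=get_image("scene")
A=cv2.resize(a["color"][120:270,160:360,::-1],(800,600),interpolation=2)
cv2.imwrite("pics/g.png",A)
b=get_image("top")
for im in(a,b):
  for k in("wide_key","square_key"):
    for r in spotter.cut_out(im,k)[:2]:
      print(k,r["p"],r["pixel"],onz(im,r["pixel"],51.5).round(1))
print(onz(b,(213.6,219.6),51.5))
E
```

```text
time_s: 11.85
tool_pos: [536.7, -280.7, 38.3]
tcp_rot: [-0.0, 0.161, 0.987, -0.0]
contact_force: [-0.2, 0.2, -0.1]
finger_gap: 85.3
gripper_force: 0.0
time_s: 12.75
tool_pos: [537.6, -281.4, 200.9]
tcp_rot: [0.002, 0.161, 0.987, -0.001]
contact_force: [0.4, -0.6, 0.3]
finger_gap: 73.4
gripper_force: 0.0
wide_key 0.47 [216.3, 203.0] [476.2 -72.   51.5]
wide_key 0.6 [212.2, 220.9] [481.4 -60.4  51.5]
square_key 0.58 [172.8, 227.7] [467.8  22.   51.5]
[484.13706064 -63.27723411  51.5       ]
```

View pics/g.png

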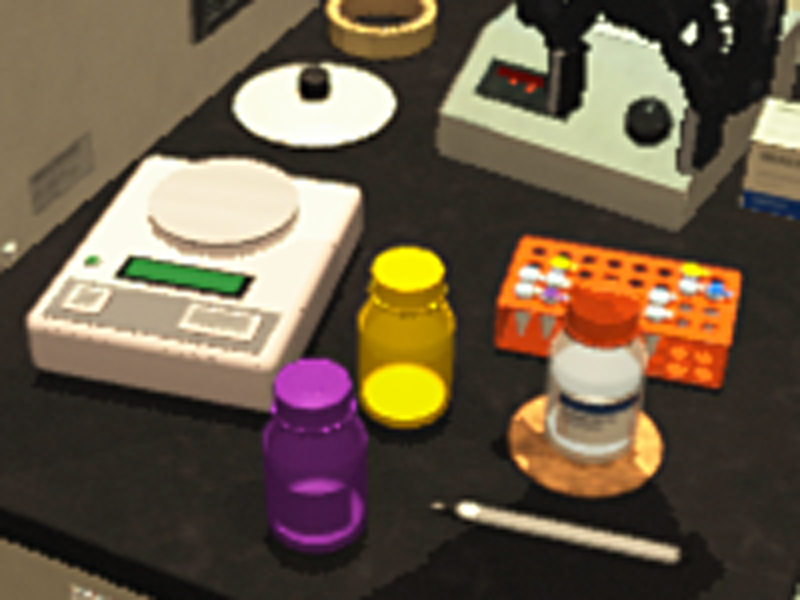

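The bottle stands upright on the mat, with its base at crop (596,434) and the mat centre at about (586,443), so fully on it. The pan is empty. The wide key outline centre is at crop (220,321), scene px (215,200.3).

```bash
python3 - <<'E'
from h import *
a=get_image("scene");b=get_image("top")
print(onz(a,(215,200.25),51.5),tri(a,(215,200.25),b,(213.6,219.6)))
print(onz(a,(181.5,193.5),51.5),onz(b,(140+165/5,135+465/5),51.5))
E
python3 -m inch '[{"grip":-1,"delta_pos":[6,10,0],"delta_rot":[0,0,0]},{"grip":-1,"delta_pos":[12,20,0],"delta_rot":[0,0,0]},{"grip":-1,"delta_pos":[12,20,0],"delta_rot":[0,0,0]},{"grip":-1,"delta_pos":[14,20,0],"delta_rot":[0,0,0]},{"grip":-1,"delta_pos":[14,20,0],"delta_rot":[0,0,0]},{"grip":-1,"delta_pos":[14,20,0],"delta_rot":[0,0,0]},{"grip":-1,"delta_pos":[14,20,0],"delta_rot":[0,0,0]},{"grip":-1,"delta_pos":[12,20,0],"delta_rot":[0,0,0]},{"grip":-1,"delta_pos":[12,20,0],"delta_rot":[0,0,0]},{"grip":-1,"delta_pos":[9,18,0],"delta_rot":[0,0,0]},{"grip":-1,"delta_pos":[0,0,0],"delta_rot":[0,0,0]},{"grip":-1,"delta_pos":[0,0,0],"delta_rot":[0,0,0]}]'
```

```text
[483.80836662 -63.84002201  51.5       ] (array([484.25189513, -63.36025508,  51.01442963]), np.float64(0.30877512998029166))
[469.873879   22.8011328  51.5      ] [467.14777346  21.55090872  51.5       ]
time_s: 14.35
tool_pos: [483.2, -64.2, 198.3]
tcp_rot: [0.0, 0.16, 0.987, -0.0]
contact_force: [0.3, -1.1, 0.3]
finger_gap: 0.4
gripper_force: 0.0
```

Key is at (484,-63.5, 51) and both views agree. Align with the key and descend to about 60 mm.

```bash
python3 -m inch '[{"grip":-1,"delta_pos":[0,0,25],"delta_rot":[0,0,-0.12]},{"grip":-1,"delta_pos":[0,0,25],"delta_rot":[0,0,-0.12]},{"grip":-1,"delta_pos":[0,0,25],"delta_rot":[0,0,-0.12]},{"grip":-1,"delta_pos":[0,0,25],"delta_rot":[0,0,-0.12]},{"grip":-1,"delta_pos":[0,0,20],"delta_rot":[0,0,0]},{"grip":-1,"delta_pos":[0,0,12],"delta_rot":[0,0,0]},{"grip":-1,"delta_pos":[0,0,5],"delta_rot":[0,0,0]},{"grip":-1,"delta_pos":[0,0,0],"delta_rot":[0,0,0]},{"grip":-1,"delta_pos":[0,0,0],"delta_rot":[0,0,0]},{"grip":-1,"delta_pos":[0,0,0],"delta_rot":[0,0,0]}]'; python3 -c "
from h import *;s=ctrl.observe();print(s['joint_positions'].round(2),s['tool_pos'],s['contact_force'])"
```

```text
time_s: 15.35
tool_pos: [483.9, -64.9, 62.0]
tcp_rot: [0.001, -0.078, 0.997, -0.0]
contact_force: [0.0, 0.2, 1.1]
finger_gap: 0.1
gripper_force: 0.0
[-0.03  0.55  0.1   2.12 -0.11  0.48  1.88] [483.90159171 -64.87958399  61.98487167] [0.02572696 0.18548961 1.08139173]
```

```bash
python3 -m inch '[{"grip":-1,"delta_pos":[0,0,4],"delta_rot":[0,0,0]},{"grip":-1,"delta_pos":[0,0,3],"delta_rot":[0,0,0]},{"grip":-1,"delta_pos":[0,0,1.5],"delta_rot":[0,0,0]},{"grip":-1,"delta_pos":[0,0,0],"delta_rot":[0,0,0]},{"grip":-1,"delta_pos":[0,0,0],"delta_rot":[0,0,0]}]'; python3 -m inch '[{"grip":-1,"delta_pos":[0,0,1],"delta_rot":[0,0,0]},{"grip":-1,"delta_pos":[0,0,0],"delta_rot":[0,0,0]}]';python3 -m inch '[{"grip":-1,"delta_pos":[0,0,1],"delta_rot":[0,0,0]},{"grip":-1,"delta_pos":[0,0,0],"delta_rot":[0,0,0]}]'
```

```text
time_s: 15.85
tool_pos: [483.4, -64.7, 52.8]
tcp_rot: [-0.0, -0.079, 0.997, 0.0]
contact_force: [0.1, 0.6, -0.8]
finger_gap: -0.1
gripper_force: 0.0
time_s: 16.05
tool_pos: [483.4, -64.7, 51.8]
tcp_rot: [-0.0, -0.079, 0.997, -0.0]
contact_force: [0.5, -1.3, -0.2]
finger_gap: -0.0
gripper_force: 0.0
time_s: 16.25
tool_pos: [483.5, -64.7, 50.8]
tcp_rot: [0.0, -0.079, 0.997, -0.0]
contact_force: [-1.4, 0.4, 2.9]
finger_gap: -0.2
gripper_force: 1.4
```

```bash
python3 -m inch '[{"grip":-1,"delta_pos":[0,0,0.5],"delta_rot":[0,0,0]},{"grip":-1,"delta_pos":[0,0,0],"delta_rot":[0,0,0]}]';python3 -m inch '[{"grip":-1,"delta_pos":[0,0,0.5],"delta_rot":[0,0,0]},{"grip":-1,"delta_pos":[0,0,0],"delta_rot":[0,0,0]}]'
```

```text
time_s: 16.45
tool_pos: [483.5, -64.7, 50.5]
tcp_rot: [0.0, -0.078, 0.997, -0.0]
contact_force: [-1.2, 1.1, 6.9]
finger_gap: 0.0
gripper_force: 3.1
time_s: 16.65
tool_pos: [483.5, -64.7, 50.3]
tcp_rot: [0.0, -0.079, 0.997, 0.0]
contact_force: [-2.2, -0.3, 11.2]
finger_gap: 0.1
gripper_force: 5.8
```

Pressed (7 to 11 N for over 0.2 s). Let go and rise well clear.

```bash
python3 -m inch '[{"grip":-1,"delta_pos":[0,0,-2],"delta_rot":[0,0,0]},{"grip":-1,"delta_pos":[0,0,-10],"delta_rot":[0,0,0]},{"grip":-1,"delta_pos":[0,0,-25],"delta_rot":[0,0,0]},{"grip":-1,"delta_pos":[0,0,-30],"delta_rot":[0,0,0]},{"grip":-1,"delta_pos":[0,0,-30],"delta_rot":[0,0,0]},{"grip":-1,"delta_pos":[0,0,-30],"delta_rot":[0,0,0]},{"grip":-1,"delta_pos":[0,0,-20],"delta_rot":[0,0,0]},{"grip":-1,"delta_pos":[0,0,0],"delta_rot":[0,0,0]},{"grip":-1,"delta_pos":[0,0,0],"delta_rot":[0,0,0]}]'; python3 - <<'E'
from h import *
a=get_image("scene")
cv2.imwrite("pics/i.png",cv2.resize(a["color"][120:270,160:360,::-1],(800,600),interpolation=2))
E
```

```text
time_s: 17.55
tool_pos: [483.4, -64.6, 197.2]
tcp_rot: [0.0, -0.079, 0.997, -0.0]
contact_force: [-0.3, 0.6, -0.8]
finger_gap: 0.1
gripper_force: 0.0
```

View pics/i.png

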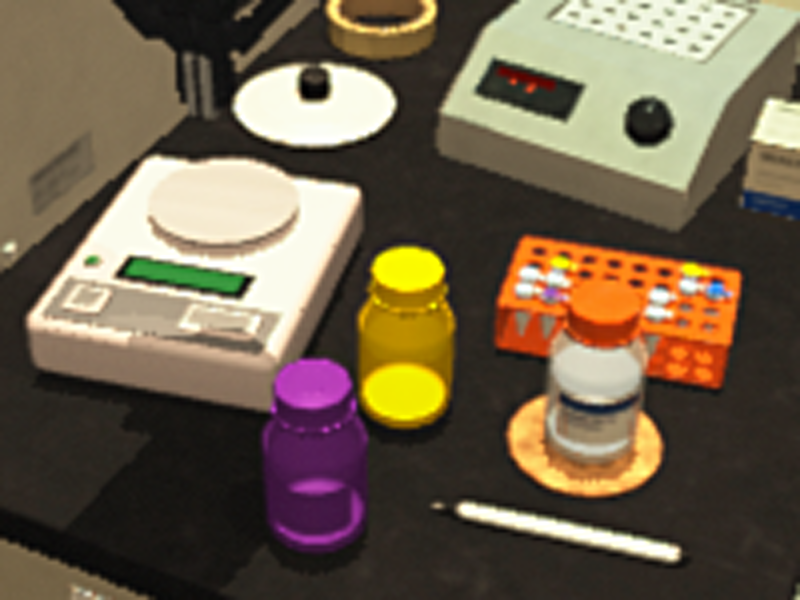

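The bottle is upright on the mat (crop 596,434), the pan is empty, the look-alikes have not moved, and the gripper is clear.

```bash
python3 -c "
from station import ctrl;print(ctrl.close_job())"
```

```text
the job is handed in; nothing more can be done
None
```

The job is handed in at about 18 s: the bottle stands upright on the cork mat, and with the pan empty the wide key was pressed at about 7 to 11 N and released, with the square key left alone; the hand-in gave no verdict.

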